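# Reset the laser cell behind its push-latch cover

### The job

On the grey console, press the blue push-latch cover with the fingertips and let go so that it pops open, push the green reset button in the well beneath it fully in, then push the cover down and press it home so that it stays latched, flush with the console. Only touch and press: lift or carry nothing, leave the things standing around where they are, and do not press the red stop button on the yellow box.

Things in the scene. Friction and masses are not known exactly. Their poses are not given: they have to be found in the camera images.
- console: Grey operator console, fixed to the table: a block 200 mm (its x) by 150 mm (its y), flat deck 85 mm above the table. The origin is at table level, under the centre of the cover's well; the block runs from -115 to +85 mm in its x and +-75 mm in its y. z is up. The rectangular well in the deck runs x +-57 mm, y -34.5 to +36 mm and its floor is 45 mm below the deck.
- cover (a joint): Hinge of the blue cover, a touch latch (rad). 0 = latched flush; negative = pressed in (stop at -0.10); 1.2 = fully open. Pressing the latched cover 5 mm below flush at its free edge and letting go releases it: a weak spring swings it open. Swung down, pressed 5 mm below flush again and let go, it latches; pressed less, it springs open. Pressing once more reopens it.
- cover_pad (a point): Centre of the white round press mark on the cover's outer face, 50 mm from the hinge line and midway along it; moves with the cover, at deck height when shut. The cover is a panel 110 mm (console x) by 65 mm (console y), 4 mm thick. Under it near its console +x end (x 23 to 48 mm) hangs a white cam 35 mm deep.
- cover_hinge (a point): Middle of the cover's hinge line, which runs along console x at y = +34 mm, 83 mm above the table; fixed to the console, with its axes. The shut cover reaches from here towards console -y.
- cover_edge (a point): Middle of the cover's free edge, 65 mm from the hinge; fully open it stands about 60 mm above the deck and 24 mm to the -y side of the hinge line. Closing takes 2 to 4 N here. Push on the outer face, from the hinge side over and down: pushing straight down on the edge of the fully open cover may jam.
- reset (a joint): Travel of the green reset button (m): 0 = out, 0.005 = fully in. It springs back when released; fully in takes about 5 N. It moves straight down.
- reset_top (a point): Centre of the top of the green reset button, a round cap 22 mm across at console x = -22, y = -13 mm, 73 mm above the table (12 mm below the deck) when out. It can only be reached when the cover is open; between the open cover's edge and the button's centre there are 23 mm, so a closed gripper fits.
- stop (a joint): Travel of the red stop button (m): 0 = out, 0.006 = in. Not to be pressed.
- stop_top (a point): Top of the red mushroom stop button, 40 mm across, 80 mm above the table, on a fixed yellow box 80 mm square and 50 mm high.
- nozzle: Loose brass nozzle, a cone 22 mm across and 26 mm high, standing on the console's deck near its -x end; origin at the centre of its underside.
- coupon: Loose steel test plate 70 x 40 x 8 mm lying beside the console on its -y side; origin at the centre of its underside.
- collar: Loose aluminium ring 56 mm across, 18 mm high, lying beside the console on its +y side; origin at the centre of its underside.
- mug: Loose white mug 76 mm across, 90 mm high, beyond the console's +x end; origin at the centre of its underside.
- cleaner: Loose clear bottle with a blue cap, 52 mm across, 130 mm high; origin at the centre of its underside.
- wrench: Loose steel wrench 160 mm long lying on the table; origin at the middle of its underside.
There are look-alikes about, which are no part of the job. Leave any purple look-alike of the console alone.

How it is judged:
By the outcome, as a careful person would: the job done as asked, in the order asked, and still so for the second after the job is handed in, with the robot touching nothing.
It also fails if it takes over 48 s, if anything falls off the work surface, if the arm or the gripper's body presses on something with over 40 N, if the wrist force passes 120 N, or if a joint passes its speed limit or range.

### The arm

A 6-joint arm with a two-finger parallel gripper is mounted at the origin on the work surface. World frame = base frame: x ahead of the robot, y to its left, z up, the work surface at z = 0. Lengths are in m, angles in rad, forces in N, time in s.
With the tool pointing down it reaches from about 0.3 to 0.775 m from the base axis. Payload 14.6 kg.
Tool frame: the origin (TCP) lies at the very end of the fingers, on their centre line; the grasp point (between the pads) lies 19 mm behind it (pinch_z is the distance from the TCP to the grasp point, in m); z points along the fingers, y is the direction in which the jaws open and shut (so a half turn about z gives the same grasp; the last joint's range is limited). The gripper opens to 94 mm and grips with 3 to 60 N. Pads are 16 mm wide; open, the fingers measure 119 mm over their backs; the gripper's body (75 mm by 177 mm) begins 78 mm behind the grasp point.
Start: joints at [1.062, 0.3, 1.521, -0, 1.321, -0.067], TCP at [0.235, 0.497, 0.205] pointing down, gripper open.
Joint ranges: [-3.03, 3.03], [-0.79, 2.21], [0.23, 2.52], [-1.04, 4.18], [0, 3.07], [-2.55, 2.55]. Speed limits (rad/s): [2.22, 2.22, 2.57, 3.14, 3.14, 3.14].

### API

Orientations are given as [roll, pitch, yaw] about the fixed x, y, z axes, in that order (R = Rz(yaw) Ry(pitch) Rx(roll)).
In Python, from station import get_obs, camera, hand_in, pinch_z gives the robot as it stands.
- The arm moves only by the tool servo_tool, never from a script. Its argument "moves" is a list that holds one entry, the list of rows, each a list of 7 numbers: the turn, a rotation vector about the tool's x, y, z normalised to -1 to 1, where 1 is pi/2 rad, then the shift along the tool's x, y, z normalised to -1 to 1, where 1 is 500 mm, then the closure, from 0 (fully open) to 1 (shut). In form: [[[rx, ry, rz, x, y, z, hand], ...]]. A call has 1 to 12 rows; each row is the pose to reach, as a shift and turn from the pose measured when the call began, along the tool's axes at that moment; what a row does not reach only later rows make up. A row lasts 1/12 s, in which the tool goes at most 41.7 mm and 7.16 degrees, less where a joint would pass 70% of its speed; a pose out of reach is approached as far as the arm can. A call with a number of a shift or a turn outside -1 to 1 is refused whole. A call with a gripper value outside its range is refused whole. The fingers move at their own pace and stop on an object; "squeeze" is the grip in N (left out, the last holds). Time passes only in rows, so rows that repeat a pose let the fingers close. It gives the time, the measured TCP pose, the force and the opening at its end, in the units of the state.
- get_obs(): the state, without advancing time (a new reading comes with each control period).
- camera(name): name is "scene" or "top" or "wrist"; returns a dict with "color" (384x512x3 uint8, red, green, blue), "intrinsics" (3x3 intrinsics, pixels), "distortion" ([k1, k2, p1, p2, k3] as OpenCV has them; the pictures are not rectified), "rvec" (rotation vector, rad) and "tvec" (3), from world to camera coordinates, as OpenCV has them. Camera axes: x right, y down, z forward; pixel columns grow to the right and rows downward; lengths in m; the calibration is good to about 2 mm. A picture is of the moment at which its call begins. There is no depth.
- hand_in(): hands the job in, once; it reports no verdict.
The state is a dict: "time_s": time; "qpos": joint angles; "joint_vel": joint speeds; "tau": joint torques, N m; "ee_pos": TCP position; "eef_rot": TCP orientation; "force": force on the tool from outside, world axes, zero at the start; "moment": the same for the moment, N m; "grip_width": finger opening in m.
Only numpy, scipy, OpenCV 4.12 (cv2) and the standard library are available. Lean on these libraries where they do the work, as an engineer would, in place of code of your own. Each camera call takes 0.05 s, during which the arm holds its last target.

## Working session

There is one attempt and no reset: what is moved stays moved. The work goes in short steps, Python scripts to look and compute and a tool call to move; the robot and the scene stay as the last step left them, time stands still between calls to the robot, and variables do not carry over. Pictures are saved under pics/ and viewed, and the job is handed in when it is done.

Besides the shell and the picture viewer there is one more tool, called after "Call:" as a command line: name --argument value ..., lists and objects as JSON in quotes. servo_tool: Moves the arm, as the interface text tells. Scaled input: -1 to 1 covers 500 mm each way for a shift and pi/2 rad each way for a turn. Its arguments: {"type":"object","properties":{"moves":{"type":"array"},"squeeze":{"type":"number"}},"required":["moves"]}

```bash
mkdir -p pics; ls
cat > h.py <<'E'
import numpy as np, cv2, sys
from station import get_obs, camera, hand_in, pinch_z
def snap(n,f):
    c=camera(n); cv2.imwrite(f'pics/{f}.png',cv2.cvtColor(c['color'],cv2.COLOR_RGB2BGR))
    np.savez(f'pics/{f}.npz',**{k:np.array(c[k]) for k in c}); return c
def load(f): return dict(np.load(f'pics/{f}.npz'))
def ray(c,px):
    R=cv2.Rodrigues(np.array(c['rvec'],float))[0]; t=np.array(c['tvec'],float).ravel()
    u=cv2.undistortPoints(np.array(px,float).reshape(-1,1,2),np.array(c['intrinsics'],float),np.array(c['distortion'],float)).reshape(-1,2)
    d=np.c_[u,np.ones(len(u))]@R; return -R.T@t, d/np.linalg.norm(d,axis=1)[:,None]
def plane(c,px,z):
    o,d=ray(c,px); return o+d*((z-o[2])/d[:,2])[:,None]
def tri(c1,p1,c2,p2):
    A=np.zeros((3,3));b=np.zeros(3)
    for c,p in((c1,p1),(c2,p2)):
        o,d=ray(c,[p]);M=np.eye(3)-np.outer(d[0],d[0]);A+=M;b+=M@o
    return np.linalg.solve(A,b)
def proj(c,P):
    return cv2.projectPoints(np.array(P,float).reshape(-1,1,3),np.array(c['rvec'],float),np.array(c['tvec'],float),np.array(c['intrinsics'],float),np.array(c['distortion'],float))[0].reshape(-1,2)
E
python3 - <<'E'
from h import *
print(get_obs(),pinch_z)
for n in('scene','top','wrist'): snap(n,n+'0')
E
```

```text
pics
{'time_s': 0.0, 'qpos': array([ 1.06238138e+00,  3.00459467e-01,  1.52156988e+00, -1.52835866e-05,
        1.32071341e+00, -6.66155345e-02]), 'joint_vel': array([-0.00043213, -0.00066246, -0.00074943,  0.00049826,  0.00158689,
        0.00034328]), 'tau': array([ 7.03038677e-04, -5.31798756e+01, -3.52745354e+01,  7.10150390e-02,
        2.43337720e-02, -1.88106715e-04]), 'ee_pos': array([0.23504784, 0.49695493, 0.20489745]), 'eef_rot': array([-3.14044412e+00, -6.17869515e-05,  2.69979700e+00]), 'force': array([-0.51441391, -0.13342648, -0.12665402]), 'moment': array([ 0.02311308, -0.01318106,  0.03085004]), 'grip_width': 0.09382041928709833} 0.0188
```

View pics/scene0.png

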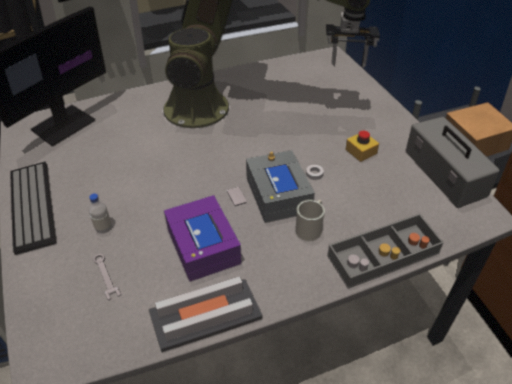

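View pics/top0.png

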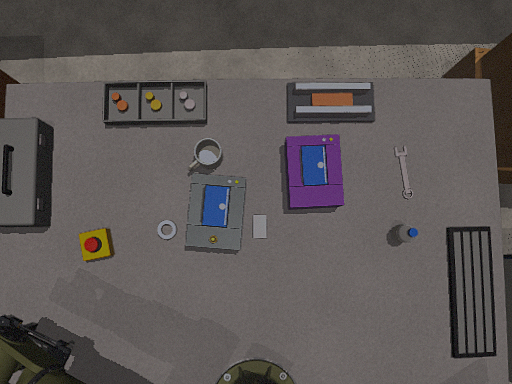

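View pics/wrist0.png

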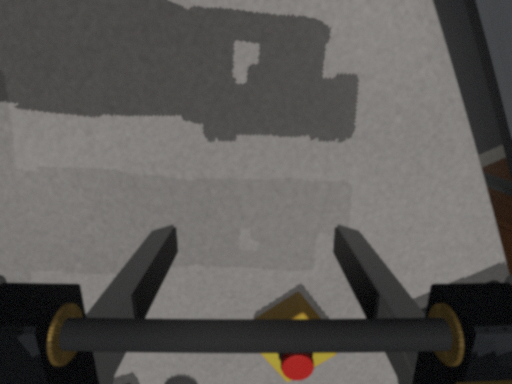

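Candidates: the grey console with blue cover at top (215,207) / scene (281,180), and the purple one at top (315,165) / scene (204,232). I choose the grey one; nozzle, coupon and collar surround it as described. Next come a close crop and measurements.

Run:
```python
from h import *
t=load('top0');s=load('scene0')
a=cv2.resize(t['color'][165:260,150:280],None,fx=5,fy=5,interpolation=cv2.INTER_CUBIC)
b=cv2.resize(s['color'][140:225,235:335],None,fx=5,fy=5,interpolation=cv2.INTER_CUBIC)
cv2.imwrite('pics/crt.png',a[:,:,::-1]);cv2.imwrite('pics/crs.png',b[:,:,::-1])
for n,c,roi in(('top',t,(165,260,150,280)),('scene',s,(140,225,235,335))):
    r0,r1,c0,c1=roi
    hsv=cv2.cvtColor(c['color'],cv2.COLOR_RGB2HSV)
    m=cv2.inRange(hsv,(100,120,60),(125,255,255));mm=np.zeros_like(m);mm[r0:r1,c0:c1]=m[r0:r1,c0:c1]
    k=max(cv2.findContours(mm,0,2)[0],key=cv2.contourArea)
    r=cv2.minAreaRect(cv2.convexHull(k)); q=cv2.approxPolyDP(cv2.convexHull(k),4,True).reshape(-1,2)
    print(n,r,q.tolist()); print(plane(c,q,.085).round(4)); print('box',plane(c,cv2.boxPoints(r),.085).round(4))
```

```text
top ((215.44827270507812, 205.62071228027344), (24.415372848510742, 39.86183166503906), 4.763641834259033) [[206, 185], [229, 187], [226, 226], [202, 224]]
[[0.6161 0.125  0.085 ]
 [0.6096 0.0616 0.085 ]
 [0.5023 0.071  0.085 ]
 [0.5088 0.1366 0.085 ]]
box [[0.5075 0.1376 0.085 ]
 [0.6169 0.1279 0.085 ]
 [0.6102 0.0608 0.085 ]
 [0.5009 0.0711 0.085 ]]
scene ((282.5547790527344, 177.97946166992188), (28.90916633605957, 20.24812126159668), 69.44395446777344) [[285, 165], [297, 188], [277, 192], [268, 168]]
[[0.5076 0.1363 0.085 ]
 [0.6122 0.1271 0.085 ]
 [0.6058 0.0671 0.085 ]
 [0.501  0.0833 0.085 ]]
box [[0.501  0.0833 0.085 ]
 [0.4924 0.1497 0.085 ]
 [0.6122 0.1275 0.085 ]
 [0.6185 0.0651 0.085 ]]
```

View pics/crt.png

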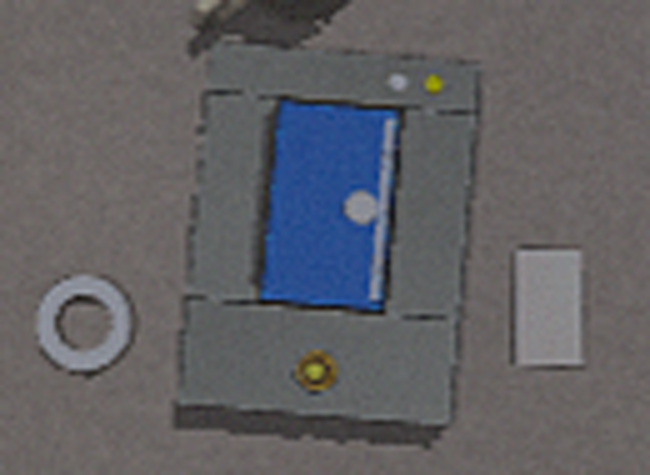

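View pics/crs.png

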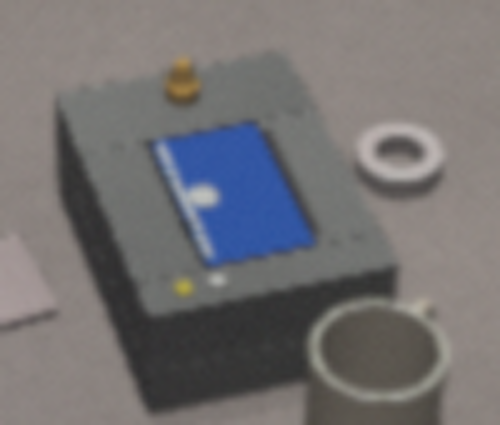

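```bash
cat >> h.py <<'E'
from scipy.spatial.transform import Rotation as Rn
def plan(p,yaw,f=None):
    """shift/turn in tool axes, normalised, to reach world TCP p, tool straight down with yaw"""
    o=get_obs(); R=Rn.from_euler('xyz',o['eef_rot']); T=Rn.from_euler('xyz',[np.pi,0,yaw])
    rv=(R.inv()*T).as_rotvec()/(np.pi/2); d=R.inv().apply(np.array(p)-o['ee_pos'])/.5
    print('p',np.round(p,4),'turn',rv.round(4),'shift',d.round(4))
E
python3 - <<'E'
from h import *
t=load('top0');s=load('scene0')
P=tri(t,(222.2,206.6),s,(275.8,179.2));print('pad tri',P)
print(plane(t,[(222.2,206.6)],.085),plane(s,[(275.8,179.2)],.085))
# corners of deck in top crop
d=np.array([(212,45),(480,62),(452,425),(182,402)])/5+[150,165]
D=plane(t,d,.085);print(D); 
e=np.array([(282,52),(398,268)])/5+[235,140];print(plane(s,e,.085))
nz=tri(t,np.array((316,371))/5+[150,165],s,np.array((182,62))/5+[235,140]);print('nozzle top',nz)
yaw=-0.09
u=D[0]-D[3];v=D[1]-D[2];print(np.arctan2(u[1],u[0]),np.arctan2(v[1],v[0]),D.mean(0))
plan([P[0],P[1],.2],np.pi/2-.09)
E
```

```text
pad tri [0.55626013 0.08261757 0.08663906]
[[0.55566795 0.08082712 0.085     ]] [[0.5552056 0.0852973 0.085    ]]
[[0.6473214  0.16242763 0.085     ]
 [0.63562072 0.01428071 0.085     ]
 [0.43633983 0.03249546 0.085     ]
 [0.4511204  0.17946937 0.085     ]]
[[0.45167245 0.18345317 0.085     ]
 [0.65192595 0.16394494 0.085     ]]
nozzle top [0.4672771  0.10612015 0.11259076]
-0.08664116769787335 -0.09114909253675602 [0.54260059 0.09716829 0.085     ]
p [0.5563 0.0826 0.2   ] turn [-5.00e-04  3.00e-04  7.76e-01] shift [-0.935  -0.4746  0.0104]
```

Call:
servo_tool --moves '[[[0,0,0.776,-0.98,-0.57,-0.03,0],[0,0,0.776,-0.98,-0.57,-0.03,0],[0,0,0.776,-0.98,-0.57,-0.03,0],[0,0,0.776,-0.98,-0.57,-0.03,0],[0,0,0.776,-0.98,-0.57,-0.03,0],[0,0,0.776,-0.98,-0.57,-0.03,0],[0,0,0.776,-0.98,-0.57,-0.03,0],[0,0,0.776,-0.98,-0.57,-0.03,0],[0,0,0.776,-0.98,-0.57,-0.03,0],[0,0,0.776,-0.98,-0.57,-0.03,0],[0,0,0.776,-0.98,-0.57,-0.03,0],[0,0,0.776,-0.98,-0.57,-0.03,0]]]'

```text
time_s: 1.15
ee_pos: [0.5189, 0.0832, 0.2185]
eef_rot: [-3.141, 0.001, 1.48]
force: [0.3, 0.9, 0.0]
grip_width: 0.094
```

Call:
servo_tool --moves '[[[0,0,0,-0.1,0.083,0,0],[0,0,0,-0.1,0.083,0,0],[0,0,0,-0.1,0.083,0,0],[0,0,0,-0.1,0.083,0,0]]]'

```text
time_s: 1.48
ee_pos: [0.5558, 0.0287, 0.2179]
eef_rot: [-3.14, 0.001, 1.478]
force: [-0.9, 0.3, 0.4]
grip_width: 0.0941
```

Run:
```python
from h import *
snap('wrist','wrist1');print(get_obs()['ee_pos'],get_obs()['time_s'])
```

```text
[0.55538433 0.02965613 0.21808463] 1.5333
```

View pics/wrist1.png

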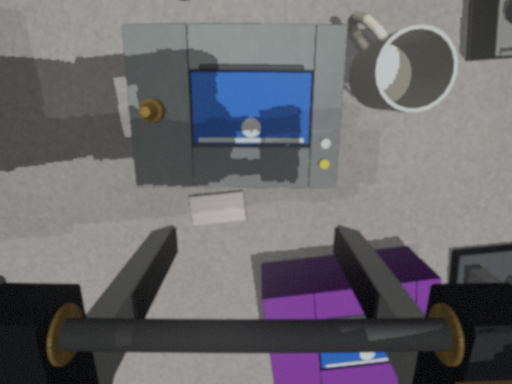

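The wrist view shows the grey console: pad at (251,127), cover corners near (190,70), (312,71), (311,147) and (191,146). The nozzle is at left (150,110).

Run:
```python
from h import *
w=load('wrist1');t=load('top0')
hsv=cv2.cvtColor(w['color'],cv2.COLOR_RGB2HSV)
m=cv2.inRange(hsv,(100,120,40),(125,255,255));m[200:]=0
k=max(cv2.findContours(m,0,2)[0],key=cv2.contourArea)
q=cv2.approxPolyDP(cv2.convexHull(k),5,True).reshape(-1,2);print(q.tolist())
D=plane(w,q,.085);print(D.round(4),D.mean(0))
print('pad',plane(w,[(251,127.5)],.085), tri(w,(251,127.5),t,(222.2,206.6)))
dk=plane(w,[(123,24),(347,22),(337,188),(136,187)],.085);print(dk.round(4),dk.mean(0))
```

```text
[[311, 73], [307, 144], [193, 141], [191, 71]]
[[0.6155 0.126  0.085 ]
 [0.6086 0.062  0.085 ]
 [0.5004 0.0749 0.085 ]
 [0.5075 0.1378 0.085 ]] [0.55801392 0.10019112 0.085     ]
pad [[0.55676905 0.08238044 0.085     ]] [0.55652072 0.08141411 0.07383899]
[[0.4532 0.1831 0.085 ]
 [0.6492 0.1659 0.085 ]
 [0.6362 0.0156 0.085 ]
 [0.4369 0.035  0.085 ]] [0.54387462 0.09989823 0.085     ]
```

Call:
servo_tool --moves '[[[0,0,0,0.104,-0.007,0.1,1],[0,0,0,0.104,-0.007,0.18,1],[0,0,0,0.104,-0.007,0.236,1],[0,0,0,0.104,-0.007,0.236,1],[0,0,0,0.104,-0.007,0.236,1],[0,0,0,0.104,-0.007,0.236,1],[0,0,0,0.104,-0.007,0.236,1],[0,0,0,0.104,-0.007,0.236,1]]]' --squeeze 10

```text
time_s: 2.2
ee_pos: [0.5576, 0.0815, 0.1025]
eef_rot: [3.139, 0.0, 1.479]
force: [-0.4, -0.4, -0.4]
grip_width: 0.0441
```

Run:
```python
from h import *
snap('wrist','wrist2');o=get_obs();print(o['ee_pos'],o['eef_rot'],o['time_s'],o['force'],o['grip_width'])
```

```text
[0.55737221 0.08146986 0.10211151] [3.13986391e+00 1.70749816e-04 1.47898268e+00] 2.25 [-0.22849825 -0.57207397  0.96492838] 0.0399623823753192
```

View pics/wrist2.png

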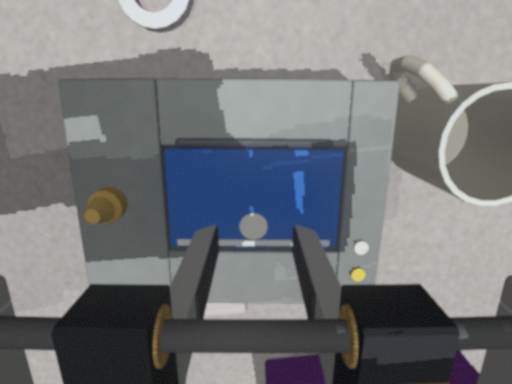

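The fingers are over the pad (254,226) and still closing. I let them close while lowering to about 90 mm.

Call:
servo_tool --moves '[[[0,0,0,0,0,0.01,1],[0,0,0,0,0,0.02,1],[0,0,0,0,0,0.025,1],[0,0,0,0,0,0.025,1],[0,0,0,0,0,0.025,1],[0,0,0,0,0,0.025,1],[0,0,0,0,0,0.025,1],[0,0,0,0,0,0.025,1]]]'

```text
time_s: 2.92
ee_pos: [0.5575, 0.0815, 0.0897]
eef_rot: [3.14, 0.0, 1.479]
force: [-0.2, 0.3, -0.6]
grip_width: 0.0009
```

Run:
```python
from h import *
snap('wrist','wrist3');o=get_obs();print(o['ee_pos'],o['eef_rot'],o['time_s'],o['force'],o['grip_width'])
```

```text
[0.557439   0.08146451 0.08971274] [3.13972558e+00 1.38764284e-04 1.47894960e+00] 2.9667 [-1.01512877 -0.61374361 -0.45067054] 0.0006528599988249717
```

View pics/wrist3.png

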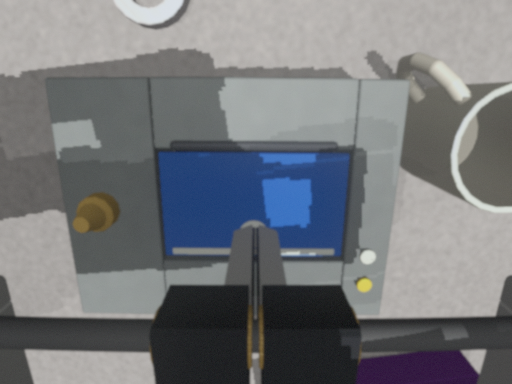

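Fingertips are closed over the pad (252,226). Pressing now.

Call:
servo_tool --moves '[[[0,0,0,0,0,0.006,1],[0,0,0,0,0,0.011,1],[0,0,0,0,0,0.014,1],[0,0,0,0,0,0.014,1]]]'

```text
time_s: 3.3
ee_pos: [0.5575, 0.0815, 0.0825]
eef_rot: [3.14, 0.0, 1.479]
force: [1.2, -0.4, 2.6]
grip_width: 0.0006
```

Call:
servo_tool --moves '[[[0,0,0,0,0,0.003,1],[0,0,0,0,0,0.006,1],[0,0,0,0,0,0.006,1]]]'

```text
time_s: 3.55
ee_pos: [0.5578, 0.0815, 0.0804]
eef_rot: [3.139, -0.0, 1.479]
force: [-3.2, -0.2, 11.7]
grip_width: 0.0005
```

Call:
servo_tool --moves '[[[0,0,0,0,0,0.003,1],[0,0,0,0,0,0.003,1]]]'

```text
time_s: 3.72
ee_pos: [0.558, 0.0815, 0.0802]
eef_rot: [3.138, -0.0, 1.479]
force: [-7.3, -1.4, 18.2]
grip_width: 0.0005
```

The force rises with no further travel, so it is at the stop. Letting go straight up.

Call:
servo_tool --moves '[[[0,0,0,0,0,-0.08,1],[0,0,0,0,0,-0.16,1],[0,0,0,0,0,-0.2,1],[0,0,0,0,0,-0.2,1],[0,0,0,0,0,-0.2,1],[0,0,0,0,0,-0.2,1]]]'

```text
time_s: 4.22
ee_pos: [0.557, 0.0815, 0.1788]
eef_rot: [3.14, 0.0, 1.479]
force: [0.0, 0.5, -0.5]
grip_width: 0.0005
```

Run:
```python
from h import *
a=snap('wrist','wrist4');b=snap('scene','scene4');o=get_obs();print(o['ee_pos'],o['eef_rot'],o['time_s'],o['force'],o['grip_width'])
B=cv2.resize(b['color'][120:240,220:350],(416,384))
cv2.imwrite('pics/c4.png',np.hstack([cv2.resize(a['color'],(380,384)),B])[:,:,::-1])
```

```text
[0.55698325 0.08149595 0.17858057] [3.14078316e+00 2.67601342e-04 1.47905404e+00] 4.3167 [ 0.14776071 -0.17624271 -0.2440628 ] 0.0005057731629584554
```

View pics/c4.png

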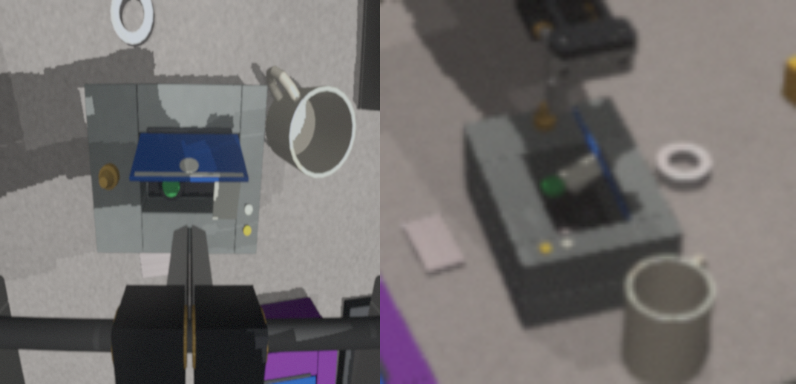

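The cover has popped open. The green button shows at wrist ~(230,187) and scene ~(274,177).

Run:
```python
from h import *
w=load('wrist4');s=load('scene4');C=[]
for c in(w,s):
    hsv=cv2.cvtColor(c['color'],cv2.COLOR_RGB2HSV);m=cv2.inRange(hsv,(45,100,40),(85,255,255))
    k=max(cv2.findContours(m,0,2)[0],key=cv2.contourArea);r=cv2.boundingRect(k);M=cv2.moments(k);p=(M['m10']/M['m00'],M['m01']/M['m00']);C.append(p);print(r,p,plane(c,[p],.073))
print(tri(w,C[0],s,C[1]))
ps=-.093;R=np.array([[np.cos(ps),-np.sin(ps)],[np.sin(ps),np.cos(ps)]])
b=np.array([.5583,.0975])+R@[-.022,-.013];print('pred',b, R@[0.001,0])
plan([b[0],b[1],.13],np.pi/2+ps)
```

```text
(218, 182, 24, 16) (229.9053724053724, 188.37912087912088) [[0.53471567 0.08516336 0.073     ]]
(271, 176, 6, 5) (273.16666666666663, 177.66666666666666) [[0.53431584 0.08613737 0.073     ]]
[0.53496035 0.08559675 0.07386326]
pred [0.53518781 0.08659923] [ 9.95678616e-04 -9.28659985e-05]
p [0.5352 0.0866 0.13  ] turn [0.0005 0.0002 0.0008] shift [ 0.0062 -0.0444  0.0971]
```

Call:
servo_tool --moves '[[[0,0,0,0.003,-0.044,0,1],[0,0,0,0.003,-0.044,0.06,1],[0,0,0,0.003,-0.044,0.13,1],[0,0,0,0.003,-0.044,0.19,1],[0,0,0,0.003,-0.044,0.2,1],[0,0,0,0.003,-0.044,0.2,1]]]'

```text
time_s: 4.82
ee_pos: [0.5341, 0.0849, 0.0766]
eef_rot: [-3.138, 0.001, 1.479]
force: [0.2, -0.5, 0.7]
grip_width: 0.0007
```

Run:
```python
from h import *
a=snap('wrist','wrist5');o=get_obs();print(o['ee_pos'],o['eef_rot'],o['time_s'],o['force'])
```

```text
[0.53527225 0.08495738 0.07859937] [-3.14113939e+00  4.77606621e-04  1.47897403e+00] 4.8667 [ 0.25466942 -0.45201594  0.37548131]
```

View pics/wrist5.png

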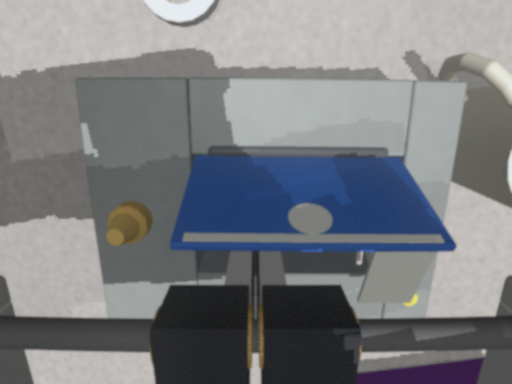

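The fingers are just above the button with the cover clear behind them. Pushing down.

Call:
servo_tool --moves '[[[0,0,0,0,0,0.006,1],[0,0,0,0,0,0.012,1],[0,0,0,0,0,0.017,1],[0,0,0,0,0,0.02,1],[0,0,0,0,0,0.02,1]]]'

```text
time_s: 5.28
ee_pos: [0.536, 0.085, 0.0693]
eef_rot: [3.14, 0.0, 1.479]
force: [3.1, 1.1, 3.9]
grip_width: 0.0005
```

Call:
servo_tool --moves '[[[0,0,0,0,0,0.003,1],[0,0,0,0,0,0.005,1],[0,0,0,0,0,0.005,1],[0,0,0,0,0,0.005,1]]]'

```text
time_s: 5.62
ee_pos: [0.5361, 0.085, 0.068]
eef_rot: [3.139, 0.0, 1.479]
force: [-5.8, -1.1, 16.8]
grip_width: 0.0006
```

Call:
servo_tool --moves '[[[0,0,0,0,0,0.003,1],[0,0,0,0,0,0.003,1],[0,0,0,0,0,0.003,1]]]'

```text
time_s: 5.87
ee_pos: [0.5362, 0.0851, 0.068]
eef_rot: [3.139, -0.0, 1.479]
force: [-7.9, -1.5, 20.0]
grip_width: 0.0006
```

The button is bottomed (z stays at 68.0 mm while the force rises). Rising straight up, then over the cover to its hinge side.

Call:
servo_tool --moves '[[[0,0,0,0,0,-0.08,1],[0,0,0,0,0,-0.16,1],[0,0,0,0,0,-0.214,1],[0,0,0,0,0,-0.214,1],[0,0,0,0,0,-0.214,1],[0,0,0,0.05,0.042,-0.214,1],[0,0,0,0.089,0.042,-0.214,1],[0,0,0,0.089,0.042,-0.214,1],[0,0,0,0.089,0.042,-0.214,1]]]'

```text
time_s: 6.62
ee_pos: [0.5601, 0.1278, 0.1731]
eef_rot: [-3.141, 0.001, 1.48]
force: [0.2, -1.2, -0.2]
grip_width: 0.0004
```

Run:
```python
from h import *
a=snap('wrist','wrist6');b=snap('scene','scene6');t=snap('top','top6');o=get_obs();print(o['ee_pos'],o['eef_rot'],o['time_s'],o['force'])
B=cv2.resize(b['color'][120:240,220:350],(416,384))
cv2.imwrite('pics/c6.png',np.hstack([cv2.resize(t['color'][150:270,150:270],(380,384)),B])[:,:,::-1])
```

```text
[0.56039964 0.12673515 0.17428208] [3.14021000e+00 4.89854805e-04 1.47866581e+00] 6.7667 [-0.39777974  0.23208779 -0.21315874]
```

View pics/c6.png

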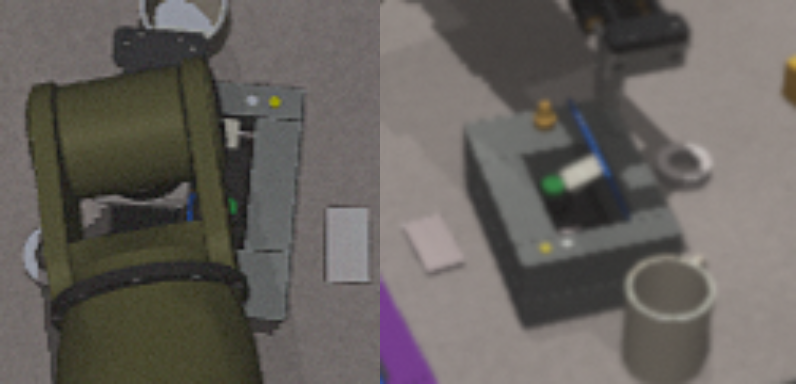

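Cover is fully open and the closed fingers are on its hinge side. Lowering, then sweeping the cover over and down along an arc.

Call:
servo_tool --moves '[[[0,0,0,0,0,0.04,1],[0,0,0,0,0,0.073,1],[0,0,0,0,0,0.073,1],[0,0,0,-0.013,0,0.073,1],[0,0,0,-0.024,0,0.078,1],[0,0,0,-0.034,0,0.083,1],[0,0,0,-0.044,0,0.09,1],[0,0,0,-0.053,0,0.097,1],[0,0,0,-0.061,0,0.105,1],[0,0,0,-0.068,0,0.114,1],[0,0,0,-0.074,0,0.124,1],[0,0,0,-0.08,0,0.134,1]]]'

```text
time_s: 7.77
ee_pos: [0.5569, 0.0865, 0.1069]
eef_rot: [3.14, 0.0, 1.479]
force: [0.7, 1.1, 1.3]
grip_width: 0.0005
```

Run:
```python
from h import *
a=snap('wrist','wrist7');b=snap('scene','scene7');o=get_obs();print(o['ee_pos'],o['eef_rot'],o['time_s'],o['force'])
B=cv2.resize(b['color'][120:240,220:350],(416,384))
cv2.imwrite('pics/c7.png',np.hstack([cv2.resize(a['color'],(380,384)),B])[:,:,::-1])
```

```text
[0.5564884  0.08644139 0.10636289] [3.14136814e+00 8.22265605e-04 1.47837756e+00] 7.8667 [0.83282653 0.37969104 1.06561062]
```

View pics/c7.png

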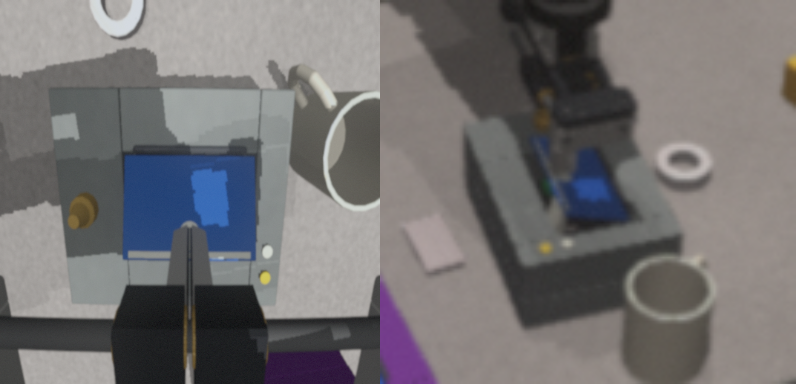

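The cover is being held down at about 20 degrees under the fingertips. Continuing down and pressing.

Call:
servo_tool --moves '[[[0,0,0,-0.003,0,0.01,1],[0,0,0,-0.006,0,0.02,1],[0,0,0,-0.008,0,0.03,1],[0,0,0,-0.009,0,0.038,1],[0,0,0,-0.01,0,0.043,1],[0,0,0,-0.01,0,0.048,1],[0,0,0,-0.01,0,0.052,1],[0,0,0,-0.01,0,0.053,1],[0,0,0,-0.01,0,0.053,1]]]'

```text
time_s: 8.62
ee_pos: [0.5561, 0.0815, 0.0804]
eef_rot: [3.141, 0.001, 1.478]
force: [-3.5, 0.2, 10.4]
grip_width: 0.0004
```

Call:
servo_tool --moves '[[[0,0,0,0,0,0.003,1],[0,0,0,0,0,0.003,1],[0,0,0,0,0,0.003,1]]]'

```text
time_s: 8.87
ee_pos: [0.5562, 0.0815, 0.0802]
eef_rot: [3.141, 0.001, 1.479]
force: [-7.0, -0.4, 17.4]
grip_width: 0.0001
```

Same depth and force as at the first press, so it is at the stop. Letting go straight up.

Call:
servo_tool --moves '[[[0,0,0,0,0,-0.03,1],[0,0,0,0,0,-0.1,1],[0,0,0,0,0,-0.18,1],[0,0,0,0,0,-0.24,1],[0,0,0,-0.06,0,-0.24,1],[0,0,0,-0.1,0,-0.24,1],[0,0,0,-0.1,0,-0.24,1],[0,0,0,-0.1,0,-0.24,1],[0,0,0,-0.1,0,-0.24,1]]]'

```text
time_s: 9.62
ee_pos: [0.5513, 0.0323, 0.1999]
eef_rot: [3.141, 0.001, 1.479]
force: [-0.7, 0.3, 0.3]
grip_width: 0.0006
```

Run:
```python
from h import *
a=snap('wrist','wrist8');b=snap('scene','scene8');o=get_obs();print(o['ee_pos'],o['eef_rot'],o['time_s'],o['force'])
B=cv2.resize(b['color'][120:240,220:350],(416,384))
cv2.imwrite('pics/c8.png',np.hstack([cv2.resize(a['color'],(380,384)),B])[:,:,::-1])
```

```text
[0.55139533 0.03261955 0.19990622] [3.14125233e+00 8.27316726e-04 1.47946713e+00] 9.7167 [ 0.53336373 -0.45747366 -0.27728815]
```

View pics/c8.png

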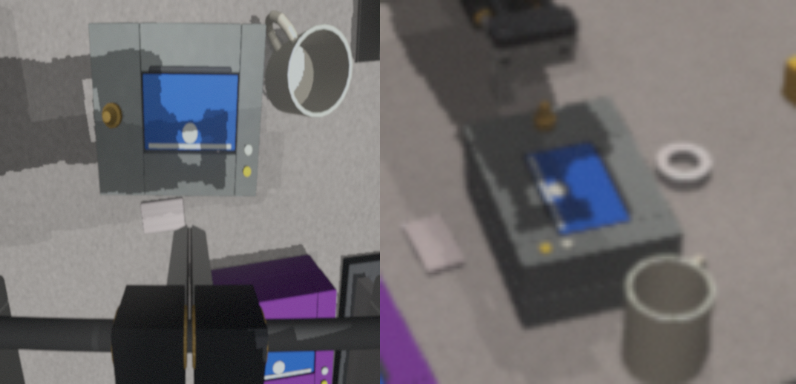

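The cover sits flush and latched. One more check after a short wait.

Call:
servo_tool --moves '[[[0,0,0,0,0,0,1],[0,0,0,0,0,0,1],[0,0,0,0,0,0,1],[0,0,0,0,0,0,1],[0,0,0,0,0,0,1],[0,0,0,0,0,0,1]]]'

```text
time_s: 10.22
ee_pos: [0.5514, 0.0327, 0.1999]
eef_rot: [3.141, 0.001, 1.48]
force: [-0.9, -0.1, 0.1]
grip_width: 0.0002
```

Run:
```python
from h import *
t=load('top0');w=snap('wrist','wrist9');s=snap('scene','scene9');w8=load('wrist8')
hsv=cv2.cvtColor(w['color'],cv2.COLOR_RGB2HSV)
m=cv2.inRange(hsv,(100,120,40),(125,255,255));m[230:]=0
q=cv2.approxPolyDP(cv2.convexHull(max(cv2.findContours(m,0,2)[0],key=cv2.contourArea)),5,True).reshape(-1,2)
print(q.tolist(),plane(w,q,.085).round(4))
d=cv2.absdiff(load('scene0')['color'],s['color'])[140:225,235:335].max(2);print('scene0 diff',d.mean(),'wrist8 diff',cv2.absdiff(w8['color'],w['color']).mean())
hand_in()
```

```text
[[320, 76], [315, 150], [195, 148], [193, 74]] [[0.6158 0.126  0.085 ]
 [0.6088 0.0627 0.085 ]
 [0.5008 0.0743 0.085 ]
 [0.5079 0.1375 0.085 ]]
scene0 diff 15.933411764705882 wrist8 diff 1.8168674045138888
the job is handed in; nothing more can be done
```

The job is done and handed in at about 10 s on the robot's clock, with the gripper clear of everything.

1. **Cover open:** I pressed the cover's white mark to its stop (tip at 80.2 mm, about 18 N). It popped open when I let go, and the wrist and scene pictures both showed it open.
2. **Green reset button:** I pushed it until it bottomed. The tip stopped at 68.0 mm and stayed there while the force rose to 20 N.
3. **Cover closed:** I swung the cover over from the hinge side and pressed it to the same stop (80.2 mm, about 17 N). It stayed shut when I let go.

**Last checks:** More than a second after I let go, the cover's corners at deck height were within 1 mm of where I measured them before the first press. The nozzle, coupon, collar and mug looked unmoved in the last pictures I viewed. The arm did not go down near the red stop button or the purple look-alike.

**One figure that didn't settle anything:** the before-and-after difference in the scene picture around the console was 16 grey levels. I put that down to the arm's shadow now falling there, but I did not check it separately.

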